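Hang a test tile at the air nozzle and hold the air slide open

TASK

Blow-off at the glazing bench: pick up the tile carrier by its wooden grip, hook it over the rail near the rail's right-hand end (as seen from the robot), slide it along the rail until it hangs centred in front of the air nozzle, and let go of it so that it hangs freely. Then pull the spring-return air slide out until its pointer is level with the ridge of the brass clip and keep it there: finish while still holding the slide at that mark, since it springs shut when let go. Do not tip the carrier over, and leave the jar, bowl and mug where they stand.

Things in the scene. Friction and masses are not known exactly. Their poses are not given: they have to be found in the camera images.
- carrier_grip (a point): Centre of the upright wooden grip (18 x 18 mm, clear 21 mm above and below this point) on the loose tile carrier, about 0.24 kg, 183 mm tall, standing upright on its 60 x 60 mm foot plate. This point is 162 mm above its underside. Axes: z up, +x the side to which the hook's mouth opens, y across the hook (along the rail once hung).
- carrier_hook (a point): Inner apex of the carrier's hook, 32 mm straight below carrier_grip, same axes. A 24 mm wide (y) strip bent to an inverted V (30 degree slopes), 24 mm between its legs: the -x leg is a strap down to the foot plate, the +x leg a prong (x 12 to 17 mm) ending 24 mm below the apex. The rail enters from +x below the prong, then the carrier is lowered; hung, the rail's axis is 7 mm below the apex.
- carrier_tile (a point): Centre of the carrier's upright terracotta test tile: 60 mm high, 50 mm wide (y), 6 mm thick (x), standing on the foot plate. Same axes as carrier_grip; 95 mm below the hook's apex and 6 mm to +x of it. Between the tile's top and the prong's tip there is an open gap of 41 mm for the rail.
- rail_mid (a point): Middle of the axis of the fixed horizontal steel rail, 12 mm thick, 200 mm above the bench. It runs along this frame's y (-y = right-hand end seen from the robot); x points across it, away from the robot; z up. Posts 16 mm thick at y = +186 and -186 mm reach 9 mm above the axis; their feet are 100 mm (x) by 50 mm, 8 mm high.
- nozzle_mouth (a point): Mouth of the fixed brass air nozzle, beyond the rail: 53 mm past the rail's axis, 113 mm above the bench, 30 to 110 mm left of the rail's middle. It blows along -x, square to the rail; y runs along the rail as rail_mid's does. The carrier belongs with its middle at y = 0 of this frame. The stand is 127 mm high, 47 mm behind the mouth.
- slide_handle (a point): Centre of the graspable part of the slide's upright black handle, 102 mm above the bench: 16 mm thick along the pull (x), 30 mm wide (y), from 60 to 122 mm high. It pulls out level along this frame's -x, towards the robot; z up. The slide's steel pointer is a 4 mm blade in the handle's middle plane (x = 0), reaching 40 mm out to +y, 68 mm above the bench.
- valve: Fixed air valve: grey housing 90 x 70 mm, 58 mm high, on a base plate 240 x 110 x 10 mm; guides on top reach 72 mm. Origin under the housing's middle; axes as slide_handle. At rest the handle's middle is 68 mm in front (-x) of the origin; its back face is 15 mm in front of the housing. A guide bar runs 40 mm to +y of the slide's centre line, top at 45 mm.
- mark_line (a point): Top of the 4 mm ridge of the small fixed brass clip (14 x 30 mm) on the guide bar, 40 mm to the +y side of the slide's centre line, 58 mm above the bench, just below the pointer's path; axes as slide_handle. The slide is at the mark when slide_handle is at x = 0 of this frame; from rest that takes 25 to 50 mm of pull.
- slide (a joint): How far the slide is pulled out, m: 0 = shut (where the spring returns it), 0.070 = end stop. Spring 120 N/m, preloaded: the pull is about 4 N at the start and about 7 to 10 N at the mark.
- jar: Bystander: white lidded jar, 66 mm wide and 100 mm high; origin at the centre of its underside.
- bowl: Bystander: terracotta bowl, 84 mm wide and 40 mm high; origin at the centre of its underside.
- mug: Bystander: blue mug, 72 mm wide and 85 mm high, handle at +y; origin at the centre of its underside.
Not all that is in view belongs to the job. Several things look just like the part that bears carrier_grip: the one meant starts farthest to the robot's right.

How it is judged (in metres and radians):
On the way, in this order (a step that is already met when the one before it is completed fails the run):
1. the carrier's hook is over the rail, at least 60 mm to the right of the nozzle (x of carrier_hook in the frame of rail_mid between -0.012 and 0.012 m and z of carrier_hook in the frame of rail_mid between 0 and 0.02 m and angle between carrier_hook's own z axis and vertical below 0.35 rad and y of carrier_hook in the frame of nozzle_mouth below -0.06 m), for 0.2 s.
2. the hooked carrier slides along the rail towards the nozzle (x of carrier_hook in the frame of rail_mid between -0.012 and 0.012 m and z of carrier_hook in the frame of rail_mid between 0 and 0.02 m and angle between carrier_hook's own z axis and vertical below 0.35 rad and y of carrier_hook in the frame of nozzle_mouth between -0.05 and -0.015 m), for 0.02 s.
3. the carrier hangs freely from the rail, let go, within 12 mm of the nozzle's centre line (x of carrier_hook in the frame of rail_mid between -0.012 and 0.012 m and z of carrier_hook in the frame of rail_mid between 0 and 0.02 m and angle between carrier_hook's own z axis and vertical below 0.35 rad and contact force between carrier and rail above 0.8 N and contact force between carrier and the arm below 0.1 N and y of carrier_hook in the frame of nozzle_mouth between -0.012 and 0.012 m), for 0.2 s.
4. the slide is held within 6 mm of the mark (x of slide_handle in the frame of mark_line between -0.006 and 0.006 m and contact force between slide and the fingers above 2 N), for 0.3 s.
At the end, for the whole second after the job is handed in: The carrier hangs from the rail alone, upright and at rest, its middle within 12 mm of the nozzle's centre line, and the fingers hold the air slide (contact above 2 N) at rest with its pointer within 6 mm of the clip's ridge (all of step 3 and all of step 4 and linear speed of carrier below 0.05 m/s and velocity of joint slide between -0.02 and 0.02 m/s); the arm keeps its last pose, push and grip.
It fails at once if the carrier is tipped over (angle between carrier_hook's own z axis and vertical above 0.9 rad).
It fails at once if the jar is moved by more than 30 mm or tipped (distance of jar from where it was at the start of the episode above 0.03 m or angle between jar's own z axis and vertical above 0.5 rad).
It fails at once if the bowl is moved by more than 30 mm or tipped (distance of bowl from where it was at the start of the episode above 0.03 m or angle between bowl's own z axis and vertical above 0.5 rad).
It fails at once if the mug is moved by more than 30 mm or tipped (distance of mug from where it was at the start of the episode above 0.03 m or angle between mug's own z axis and vertical above 0.5 rad).
It also fails if it takes over 58 s, if anything falls off the work surface, if the arm or the gripper's body presses on something with over 40 N, if the wrist force passes 120 N, or if a joint passes its speed limit or range.

ROBOT

A 7-joint arm with a two-finger parallel gripper is mounted at the origin on the work surface. World frame = base frame: x ahead of the robot, y to its left, z up, the work surface at z = 0. Lengths are in mm, angles in rad, forces in N, time in s.
With the tool pointing down it reaches from about 425 to 950 mm from the base axis. Payload 4.7 kg.
Tool frame: the origin (TCP) lies at the very end of the fingers, on their centre line; the grasp point (between the pads) lies 19 mm behind it (bot.tcp_to_grasp is the y of the grasp point in the tool frame, in mm); y points along the fingers, x is the direction in which the jaws open and shut, and the axes are right-handed (so a half turn about y gives the same grasp; the last joint's range is limited). The gripper opens to 85 mm and grips with 20 to 120 N. Pads are 22 mm wide; open, the fingers measure 114 mm over their backs; the gripper's body (76 mm by 85 mm) begins 54 mm behind the grasp point. The pads swing forward as they close: fully open they stand 13 mm farther back than shut.
Start: joints at [1.286, 0.469, -0.049, 1.532, 0.024, 1.141, -0.082], TCP at [170.834, -653.042, 231.335] pointing down, gripper open.
Joint ranges: [-2.59, 2.59], [-0.33, 1.99], [-1.39, 1.29], [0.1, 2.45], [-1.04, 4.18], [0.21, 1.99], [-2.66, 2.66]. Speed limits (rad/s): [2.57, 2.57, 3.14, 3.14, 3.14, 3.14, 3.14].

INTERFACE

Orientations are given as a rotation vector (axis times angle).
In Python, from bench import readout, eyes, bot gives the robot as it stands.
- The arm moves only by the tool send_rows, never from a script. Its argument "targets" is a list of rows, each a list of 2 entries, a list of its own where there are three numbers: the shift along the tool's x, y, z in mm, then the turn, a rotation vector about the tool's x, y, z in degrees. A call has 1 to 10 rows; each row shifts and turns the commanded pose from where the row before left it, along the tool's axes as they then stand; what a row does not reach is not made up. A row lasts 1/10 s, in which the tool goes at most 50 mm and 8.59 degrees, less where a joint would pass 70% of its speed; a pose out of reach is approached as far as the arm can. A call with a gripper value outside its range is refused whole. "hand" is the opening, from -1 (shut) to 1 (fully open), set as the call begins (left out, the last holds). The fingers move at their own pace and stop on an object; the grip force is fixed at half the most. Time passes only in rows, so rows that do not move let the fingers close. It gives the time, the measured TCP pose, the force and the opening at its end, in the units of the state.
- readout.get_obs(): the state, without advancing time (a new reading comes with each control period).
- eyes.capture(name): name is "side" or "top"; returns a dict with "color" (420x560x3 uint8, blue, green, red), "vertical_fov" (degrees; the focal length in pixels is half the picture's height over the tangent of half this angle, whatever the lens; pixels are square), "cx", "cy" (the principal point, pixels), "rvec" (rotation vector, rad) and "tvec" (3), from world to camera coordinates, as OpenCV has them. Camera axes: x right, y down, z forward; pixel columns grow to the right and rows downward; lengths in mm; the calibration is good to about 2 mm. A picture is of the moment at which its call begins. There is no depth.
- bot.close_job(): hands the job in, once; it reports no verdict.
The state is a dict: "t": time; "q": joint angles; "dq": joint speeds; "effort": joint torques, N m; "tcp_pos": TCP position; "eef_rot": TCP orientation; "ft_force": force on the tool from outside, world axes, zero at the start; "ft_torque": the same for the moment, N m; "finger_gap": opening from 0.0 (shut) to 1.0 (fully open).
Only numpy, scipy, OpenCV 4.12 (cv2) and the standard library are available. Lean on these libraries where they do the work, as an engineer would, in place of code of your own. Each camera call takes 0.05 s, during which the arm holds its last target. There are 200 camera calls.

## Working session

There is one attempt and no reset: what is moved stays moved. The work goes in short steps, Python scripts to look and compute and a tool call to move; the robot and the scene stay as the last step left them, time stands still between calls to the robot, and variables do not carry over. Pictures are saved under pics/ and viewed, about 8 in all and at most 12, crops included, and the job is handed in when it is done.

Besides the shell and the picture viewer there is one more tool, called after "Request:" by a JSON object that holds its "fn" and its "kwargs". send_rows: Moves the arm, as the interface text tells. Its arguments: {"type":"object","properties":{"targets":{"type":"array"},"hand":{"type":"number"}},"required":["targets"]}

```bash
mkdir -p pics; ls
cat > h.py <<'E'
import numpy as np, cv2
from bench import readout, eyes, bot
def cam(c):
    h,w=c["color"].shape[:2]; f=h/2/np.tan(np.radians(c["vertical_fov"])/2)
    K=np.array([[f,0,c["cx"]],[0,f,c["cy"]],[0,0,1.]])
    R=cv2.Rodrigues(np.array(c["rvec"],float))[0]; t=np.array(c["tvec"],float).reshape(3)
    return K,R,t
def ray(c,uv):
    K,R,t=cam(c); d=R.T@np.linalg.inv(K)@np.array([uv[0],uv[1],1.]); return -R.T@t,d/np.linalg.norm(d)
def onz(c,uv,z):
    o,d=ray(c,uv); return o+d*(z-o[2])/d[2]
def tri(c1,p1,c2,p2):
    o1,d1=ray(c1,p1);o2,d2=ray(c2,p2)
    s=np.linalg.lstsq(np.stack([d1,-d2],1),o2-o1,rcond=None)[0]
    a=o1+s[0]*d1;b=o2+s[1]*d2
    return (a+b)/2,np.linalg.norm(a-b)
def proj(c,P):
    K,R,t=cam(c); q=K@(R@np.array(P,float)+t); return q[:2]/q[2]
def save(c,n):
    cv2.imwrite(f"pics/{n}.png",c["color"]); np.save(f"pics/{n}.npy",c,allow_pickle=True)
def load(n): return np.load(f"pics/{n}.npy",allow_pickle=True).item()
E
python3 - <<'E'
from h import *
for n in("side","top"):
    c=eyes.capture(n); save(c,n+"0"); o,d=ray(c,(280,210)); print(n,o,d,c["vertical_fov"],c["cx"],c["cy"],{k:v for k,v in c.items() if k not in("color",)})
print(readout.get_obs(), bot.tcp_to_grasp)
E
```

```text
pics
side [ 275.64838682 -446.5115263   776.01735515] [ 0.30692492  0.5684976  -0.76328735] 54.89455618319732 279.0530709636862 210.59455743195312 {'vertical_fov': 54.89455618319732, 'cx': 279.0530709636862, 'cy': 210.59455743195312, 'rvec': array([ 2.38407324, -0.580122  ,  0.22429565]), 'tvec': array([-457.89827928,  292.600585  ,  763.06721542])}
top [ 383.96410174   34.23492122 1186.92669951] [ 0.16276168 -0.01412678 -0.98656428] 47.595763255342604 280.4349467561511 217.69058059384633 {'vertical_fov': 47.595763255342604, 'cx': 280.4349467561511, 'cy': 217.69058059384633, 'rvec': array([ 2.17639067, -2.12892764,  0.1771601 ]), 'tvec': array([   4.15006298,  554.34381069, 1118.07028751])}
{'t': 0.1, 'q': array([ 1.28611696,  0.46936143, -0.04858249,  1.53357295,  0.02411082,
        1.14105149, -0.08229638]), 'dq': array([ 0.00126856, -0.00151581, -0.00090186, -0.00075955, -0.00222284,
       -0.00077904, -0.00066917]), 'effort': array([ 8.23631945e-05, -5.11516643e+01, -4.73446527e-02, -2.38390839e+01,
        1.06615748e-02,  4.38385803e-03,  2.53838311e-05]), 'tcp_pos': array([ 170.64009153, -652.51727034,  230.3665621 ]), 'eef_rot': array([-1.31833934,  1.01979009, -1.01732601]), 'ft_force': array([ 1.18186003, -0.02064718, -0.83600076]), 'ft_torque': array([-0.01032757, -0.02301037, -0.05250166]), 'finger_gap': 1.0030377055432478} -18.700000000000003
```

View pics/side0.png

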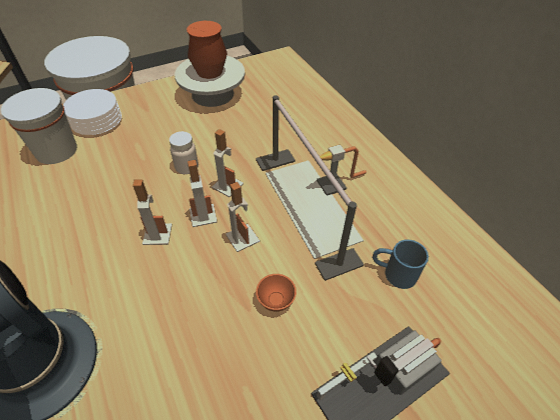

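View pics/top0.png

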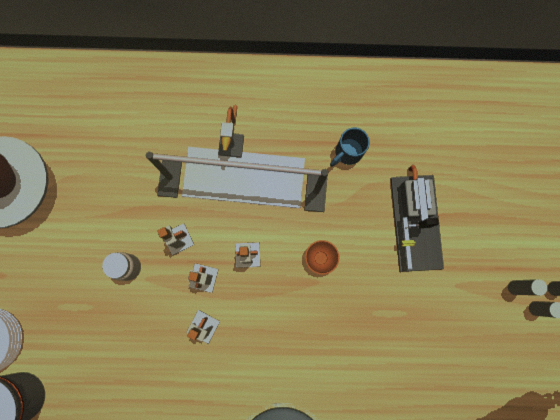

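Views so far: 2. Lookalikes for the carrier, as (side px; top px):
- (141,190; 197,330)
- (195,178; 200,277)
- (221,142; 172,235)
- (236,197; 247,255)

In the top view, right is -y, so the carrier starting farthest right is the one at top (247,255) / side (236,197). Next I'll check it in close crops.

```bash
cat >> h.py <<'E'
def panel(c,x,y,w,s):
    im=c["color"][y:y+int(w*.75),x:x+w]; im=cv2.resize(im,(400,300),interpolation=cv2.INTER_CUBIC)
    k=400/w
    for i in range(0,w,10):
        cv2.line(im,(int((i+.5)*k),0),(int((i+.5)*k),8 if (x+i)%50 else 16,),(255,0,255),1)
        if (x+i)%20==0: cv2.putText(im,str(x+i),(int(i*k),24),0,.35,(255,0,255))
    for i in range(0,int(w*.75),10):
        cv2.line(im,(0,int((i+.5)*k)),(8,int((i+.5)*k)),(255,0,255),1)
        if (y+i)%20==0: cv2.putText(im,str(y+i),(10,int((i+.5)*k)+4),0,.35,(255,0,255))
    return im
def mont(ps): return np.vstack([np.hstack(ps[:2]),np.hstack(ps[2:])]) if len(ps)>2 else np.hstack(ps)
E
python3 - <<'E'
from h import *
s,t=load("side0"),load("top0")
cv2.imwrite("pics/m1.png",mont([panel(s,200,180,100,0),panel(t,210,230,80,0),panel(s,310,320,140,0),panel(t,370,180,100,0) if 0 else panel(t,360,170,140,0)]))
cv2.imwrite("pics/m2.png",mont([panel(s,240,80,140,0),panel(s,280,130,100,0),panel(t,140,90,200,0),panel(t,200,100,80,0)]))
E
```

```text
(no output)
```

View pics/m1.png

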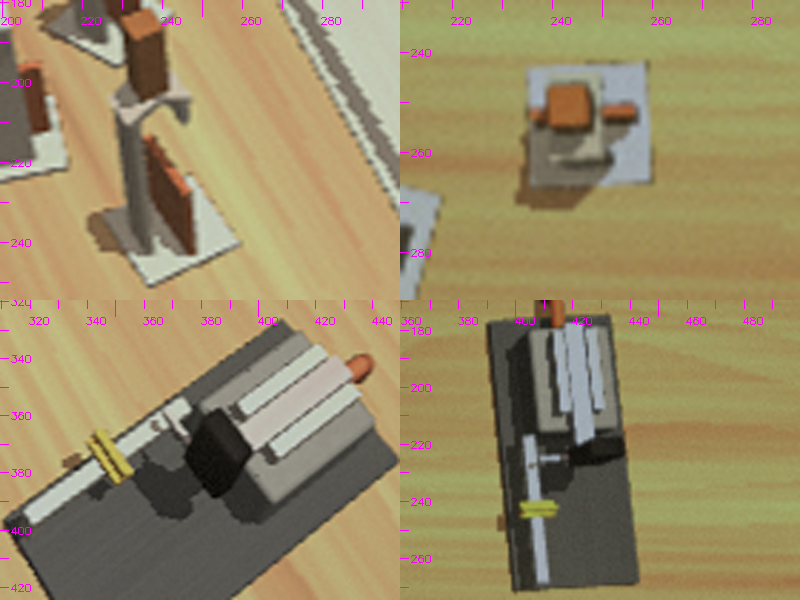

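View pics/m2.png

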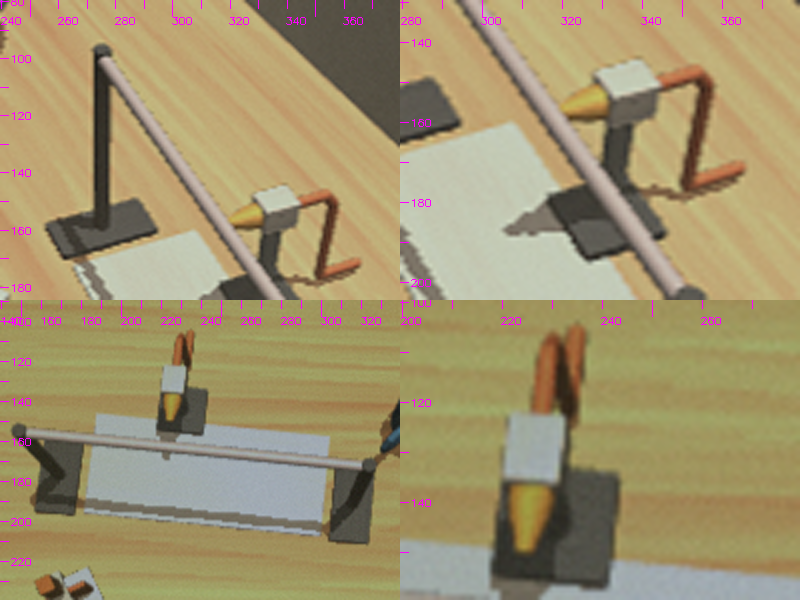

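Run:
```python
from h import *
np.set_printoptions(precision=1,suppress=True)
s,t=load("side0"),load("top0")
P=dict(griptop=((235.8,185.8),(243.6,250.6)),postL=((275.5,97),(149.3,155)),postR=((351,205),(324,172.7)),noz=((320.2,157),(224.7,150)),clip=((348,374),(408,242.7)))
for k,(a,b) in P.items(): print(k,*tri(s,a,t,b))
print("foot top",[onz(t,p,3)[:2] for p in((235.5,242.5),(259,242),(260,266),(235.5,266.5))])
# side foot corners (k=4 panel)
print("foot side",[onz(s,p,3)[:2] for p in((237.5,251.5),(260,240),(247,223.5))])
print("bowl",onz(t,(322,258),40),"mug",onz(t,(352,146),85),"jar",onz(t,(117,266),100))
print("base corners top",[onz(t,(360+x/2.857,170+y/2.857),10)[:2] for x,y in((87,21),(210,15),(238,284),(115,291))])
o=readout.get_obs(); print(cv2.Rodrigues(o["eef_rot"])[0])
# clip masks
for n,c in(("s",s),("t",t)):
    h=cv2.cvtColor(c["color"],cv2.COLOR_BGR2HSV); m=cv2.inRange(h,(22,150,90),(35,255,255)); 
    r=(330,340,370,400) if n=="s" else (395,230,425,255)
    ys,xs=np.nonzero(m[r[1]:r[3],r[0]:r[2]]); print(n,"clip",xs.mean()+r[0],ys.mean()+r[1],len(xs),xs.min()+r[0],xs.max()+r[0],ys.min()+r[1],ys.max()+r[1])
```

```text
griptop [463.   94.3 181.6] 3.631283814456371
postL [658.1 297.7 208. ] 3.379009716197967
postR [628.4 -71.4 205.9] 0.8551049522749951
noz [701.  148.7 117.1] 5.959135056402922
clip [ 499.9 -293.2   45.9] 0.7775988412853352
foot top [array([494.7, 126.4]), array([497.2,  67.9]), array([437.7,  63.8]), array([435.2, 124.3])]
foot side [array([441.3,  62.9]), array([501.6,  68.7]), array([495. , 127.7])]
bowl [458.4 -85.8  40. ] mug [ 725.5 -151.1   85. ] jar [426.4 384.2 100. ]
base corners top [array([ 668.9, -261.6]), array([ 677.1, -371.8]), array([ 438.8, -389.9]), array([ 430.5, -282.7])]
[[ 0.3 -0.   1. ]
 [-1.   0.   0.3]
 [-0.  -1.  -0. ]]
s clip 348.2 372.9 10 343 354 366 378
t clip 408.2285714285714 243.1142857142857 35 402 413 241 245
```

Views: 4. The chosen carrier is confirmed. Its foot plate measures 59 x 60 mm, the grip top sits at z≈182, and the mouth faces +x with a yaw of about 4°. The rail is 370 mm long with a yaw of -4.6°. I'll turn the tool first, then swing over.

Request:
{"fn": "send_rows", "kwargs": {"targets": [[[0, 0, 40], [0, 6.5, 0]], [[0, 0, 40], [0, 6.5, 0]], [[0, 0, 40], [0, 0, 0]], [[0, 0, 40], [0, 0, 0]], [[0, 0, 40], [0, 0, 0]], [[0, 0, 40], [0, 0, 0]], [[0, 0, 40], [0, 0, 0]]], "hand": 1}}

```text
t: 0.8
tcp_pos: [450.4, -631.0, 230.7]
eef_rot: [-1.223, 1.189, -1.187]
ft_force: [-0.0, 0.3, 0.2]
finger_gap: 1.003
```

```bash
cat >> h.py <<'E'
def plan(T,yaw=None):
    o=readout.get_obs(); R=cv2.Rodrigues(np.array(o["eef_rot"]))[0]; p=np.array(o["tcp_pos"])
    a=np.degrees(np.arctan2(R[1,2],R[0,2]))
    print("t",round(o["t"],2),"tcp",p.round(1),"yaw",a.round(2),"down",R[:,1].round(3),"F",np.round(o["ft_force"],1),"gap",round(o["finger_gap"],3))
    d=R.T@(np.array(T)-p); print("tool delta",d.round(1),"rows@40",np.abs(d).max()/40, "turn y", None if yaw is None else round(a-yaw,2))
E
python3 - <<'E'
from h import *
plan((463,94,230),4)
s,t=load("side0"),load("top0")
mid=np.array([643.3,113.1,200]);th=np.arctan2(29.7,369.1);ux=np.array([np.cos(th),-np.sin(th),0]);uy=np.array([np.sin(th),np.cos(th),0])
for c,p in((t,(224.7,150)),(s,(320.2,157))):
    # intersect ray with plane x_rail=53
    o,d=ray(c,p); k=(53-(o-mid)@ux)/(d@ux); q=o+k*d; print(q,(q-mid)@uy)
    q=onz(c,p,113); print(q,(q-mid)@ux,(q-mid)@uy)
print(proj(t,mid+ux*53+uy*40-[0,0,87]),proj(s,mid+ux*53+uy*40-[0,0,87]))
E
```

```text
t 0.8 tcp [ 450.4 -631.   230.7] yaw 1.65 down [-0.001  0.001 -1.   ] F [-0.   0.3  0.2] gap 1.003
tool delta [-724.4    1.2   33.5] rows@40 18.109013567776323 turn y -2.35
[699.46809675 150.34296058 112.62755535] 41.62803388432598
[699.35871588 150.30270753 113.        ] 52.894200095229 41.57913743420586
[698.68820121 140.6507234  125.36624908] 31.904469793107562
[706.72847912 151.81030579 113.        ] 60.11930021694824 43.67298339969302
[225.38153968 150.02610647] [318.24233859 158.72048241]
```

Request:
{"fn": "send_rows", "kwargs": {"targets": [[[-40, 0, 0], [0, -2.3, 0]], [[-40, 0, 0], [0, 0, 0]], [[-40, 0, 0], [0, 0, 0]], [[-40, 0, 0], [0, 0, 0]], [[-40, 0, 0], [0, 0, 0]], [[-40, 0, 0], [0, 0, 0]], [[-40, 0, 0], [0, 0, 0]], [[-40, 0, 0], [0, 0, 0]], [[-40, 0, 0], [0, 0, 0]]]}}

```text
t: 1.7
tcp_pos: [425.2, -270.4, 231.0]
eef_rot: [-1.241, 1.159, -1.158]
ft_force: [0.6, 0.5, -0.3]
finger_gap: 1.004
```

```bash
python3 -c "
from h import *
plan((463,94,230),4)"
```

```text
t 1.7 tcp [ 425.2 -270.4  231. ] yaw 3.95 down [-0.  0. -1.] F [ 0.6  0.5 -0.3] gap 1.004
tool delta [-361.     1.1   62.8] rows@40 9.02432546099364 turn y -0.05
```

Request:
{"fn": "send_rows", "kwargs": {"targets": [[[-40, 0, 7], [0, 0, 0]], [[-40, 0, 7], [0, 0, 0]], [[-40, 0, 7], [0, 0, 0]], [[-40, 0, 7], [0, 0, 0]], [[-40, 0, 7], [0, 0, 0]], [[-40, 0, 7], [0, 0, 0]], [[-40, 0, 7], [0, 0, 0]], [[-40, 0, 7], [0, 0, 0]], [[-41, 1, 6.8], [0, 0, 0]], [[0, 0, 0], [0, 0, 0]]]}}

```text
t: 2.7
tcp_pos: [463.1, 98.5, 230.4]
eef_rot: [-1.243, 1.152, -1.149]
ft_force: [-0.0, 0.2, 0.3]
finger_gap: 1.003
```

Run:
```python
from h import *
plan((463,94,146),4)
s=eyes.capture("side");t=eyes.capture("top");save(s,"s1");save(t,"t1")
print(proj(s,readout.get_obs()["tcp_pos"]),proj(t,readout.get_obs()["tcp_pos"]))
cv2.imwrite("pics/m3.png",mont([panel(s,180,130,140,0),panel(t,180,190,120,0)]))
```

```text
t 2.7 tcp [463.1  98.5 230.4] yaw 4.53 down [ 0.     0.003 -1.   ] F [-0.   0.2  0.3] gap 1.003
tool delta [ 4.7 84.4 -0.5] rows@40 2.110253544930164 turn y 0.53
[233.44995506 169.10781911] [243.21501511 247.77469753]
```

View pics/m3.png

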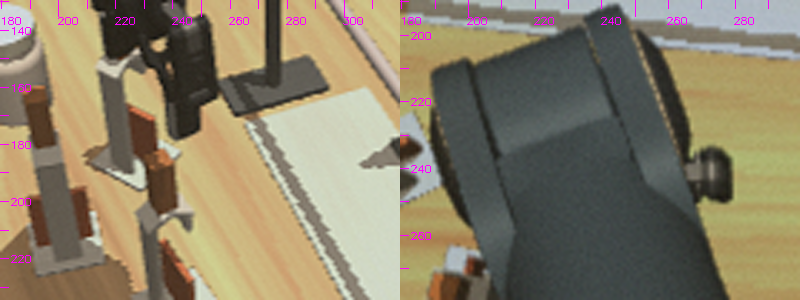

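Views: 5. The fingers straddle the grip, with the tool above side (236,160). The TCP reads 4.5 mm high in y, so I'll correct that and go down.

Request:
{"fn": "send_rows", "kwargs": {"targets": [[[4.5, 0, -0.5], [0, 0.5, 0]], [[0, 20, 0], [0, 0, 0]], [[0, 20, 0], [0, 0, 0]], [[0, 0, 0], [0, 0, 0]], [[0, 0, 0], [0, 0, 0]]]}}

```text
t: 3.3
tcp_pos: [463.4, 86.3, 190.5]
eef_rot: [-1.237, 1.167, -1.167]
ft_force: [0.8, -0.5, 0.7]
finger_gap: 1.0
```

Run:
```python
from h import *
plan((463,94,146),4)
s=eyes.capture("side");save(s,"s2")
P=readout.get_obs()["tcp_pos"]
for y in (-42,0,42): print(proj(s,P+[0,y,0]))
cv2.imwrite("pics/m4.png",cv2.resize(panel(s,190,140,80,0),(640,480)))
```

```text
t 3.3 tcp [463.4  86.3 190.5] yaw 3.31 down [-0. -0. -1.] F [ 0.8 -0.5  0.7] gap 1.0
tool delta [-7.7 44.5  0. ] rows@40 1.1113853932504099 turn y -0.69
[245.2249391  198.93522129]
[236.5030962  184.97427799]
[228.28222716 171.81523719]
```

View pics/m4.png

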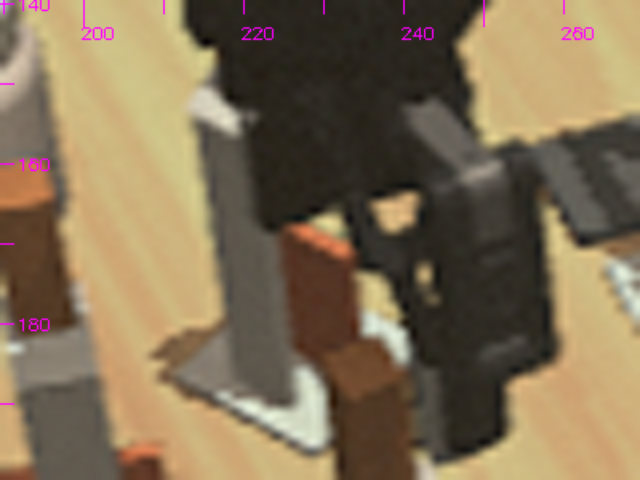

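Views: 6. The grip top is at (235.6,185.6), still between the open fingers. Now settled, the TCP needs -7.7 mm in tool x before I go down.

Request:
{"fn": "send_rows", "kwargs": {"targets": [[[-7.7, 0, 0], [0, -0.7, 0]], [[0, 12, 0], [0, 0, 0]], [[0, 12, 0], [0, 0, 0]], [[0, 12, 0], [0, 0, 0]], [[0, 8.5, 0], [0, 0, 0]], [[0, 0, 0], [0, 0, 0]], [[0, 0, 0], [0, 0, 0]], [[0, 0, 0], [0, 0, 0]]]}}

```text
t: 4.15
tcp_pos: [463.3, 95.5, 146.1]
eef_rot: [-1.242, 1.155, -1.156]
ft_force: [0.2, 0.8, -0.8]
finger_gap: 1.001
```

```bash
python3 -c "
from h import *
plan((463,94,146),4)"
```

```text
t 4.15 tcp [463.3  95.5 146.1] yaw 4.16 down [ 0.001  0.    -1.   ] F [ 0.2  0.8 -0.8] gap 1.001
tool delta [ 1.5  0.1 -0.4] rows@40 0.03726752361733209 turn y 0.16
```

Close on it.

Request:
{"fn": "send_rows", "kwargs": {"targets": [[[1, 0, 0], [0, 0, 0]], [[0, 0, 0], [0, 0, 0]], [[0, 0, 0], [0, 0, 0]], [[0, 0, 0], [0, 0, 0]], [[0, 0, 0], [0, 0, 0]], [[0, 0, 0], [0, 0, 0]], [[0, 0, 0], [0, 0, 0]], [[0, 0, 0], [0, 0, 0]], [[0, 0, 0], [0, 0, 0]], [[0, 0, 0], [0, 0, 0]]], "hand": -1}}

```text
t: 5.15
tcp_pos: [463.1, 94.6, 145.9]
eef_rot: [-1.242, 1.155, -1.155]
ft_force: [-0.8, 2.6, 1.0]
finger_gap: 0.199
```

Request:
{"fn": "send_rows", "kwargs": {"targets": [[[0, -10, 0], [0, 0, 0]], [[0, -15, 0], [0, 0, 0]], [[0, -25, 0], [0, 0, 0]], [[0, -25, 0], [0, 0, 0]], [[0, -25, 0], [0, 0, 0]], [[0, -20, 0], [0, 0, 0]], [[0, -10, 0], [0, 0, 0]], [[0, 0, 0], [0, 0, 0]], [[0, 0, 0], [0, 0, 0]]]}}

```text
t: 6.05
tcp_pos: [462.2, 94.0, 274.9]
eef_rot: [-1.244, 1.157, -1.155]
ft_force: [0.9, -0.6, -2.9]
finger_gap: 0.198
```

Run:
```python
from h import *
mid=np.array([643.3,113.1,200]);th=np.arctan2(29.7,369.1);ux=np.array([np.cos(th),-np.sin(th),0]);uy=np.array([np.sin(th),np.cos(th),0])
print(np.degrees(th)); P=mid-75*uy-75*ux; print(P)
plan((P[0],P[1],260),-np.degrees(th))
s=eyes.capture("side");t=eyes.capture("top");save(s,"s3");save(t,"t3")
cv2.imwrite("pics/m5.png",mont([panel(s,180,80,140,0),panel(t,180,190,120,0)]))
```

```text
4.600450223742409
[562.52612462  44.35713815 200.        ]
t 6.05 tcp [462.2  94.  274.9] yaw 4.15 down [-0.002 -0.001 -1.   ] F [ 0.9 -0.6 -2.9] gap 0.198
tool delta [56.7 14.8 96.5] rows@40 2.411450188859475 turn y 8.75
```

View pics/m5.png

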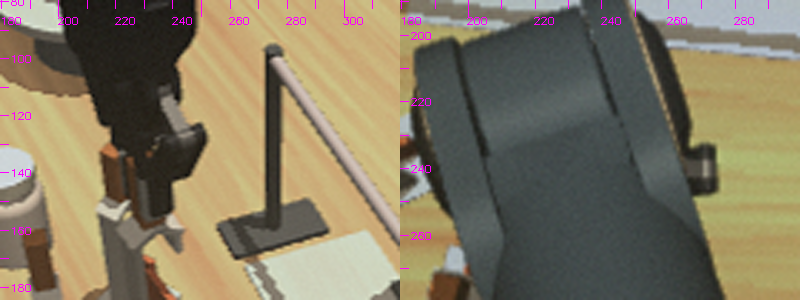

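Views: 7. The carrier is lifted and upright, with the hook at side (228-245,155). I'll bring it in front of the rail at rail y≈-75, squared to the rail.

Request:
{"fn": "send_rows", "kwargs": {"targets": [[[10, 3, 15], [0, 2.2, 0]], [[10, 4, 20], [0, 2.2, 0]], [[10, 4, 20], [0, 2.2, 0]], [[10, 4, 20], [0, 2.1, 0]], [[10, 0, 12], [0, 0, 0]], [[0, 0, 5], [0, 0, 0]], [[0, 0, 0], [0, 0, 0]], [[0, 0, 0], [0, 0, 0]], [[0, 0, 0], [0, 0, 0]]]}}

```text
t: 7.05
tcp_pos: [554.0, 44.8, 261.1]
eef_rot: [-1.171, 1.266, -1.266]
ft_force: [-0.1, -0.4, -2.0]
finger_gap: 0.202
```

Run:
```python
from h import *
mid=np.array([643.3,113.1,200]);th=np.arctan2(29.7,369.1);ux=np.array([np.cos(th),-np.sin(th),0]);uy=np.array([np.sin(th),np.cos(th),0])
P=mid-75*uy-75*ux
plan((P[0],P[1],260),-np.degrees(th))
p=np.array(readout.get_obs()["tcp_pos"]); print("rail x,y",(p-mid)@ux,(p-mid)@uy)
s=eyes.capture("side");t=eyes.capture("top");save(s,"s4");save(t,"t4")
a=p-[0,0,16]
for n,dx,dz in(("apex in",0,0),("prong tip out",17,-24),("prong tip in",12,-24),("tile top",6,-65)):
  for dy in(-12,12) if n!="tile top" else (-25,25): print(n,dy,proj(s,a+dx*ux+dy*uy+[0,0,dz]),proj(t,a+dx*ux+dy*uy+[0,0,dz]))
cv2.imwrite("pics/m6.png",mont([panel(s,230,140,140,0),panel(t,200,120,160,0)]))
```

```text
t 7.05 tcp [554.   44.8 261.1] yaw -4.46 down [ 0.  0. -1.] F [-0.1 -0.4 -2. ] gap 0.202
tool delta [-0.2  1.1  8.6] rows@40 0.21387191326685745 turn y 0.14
rail x,y -83.55439952029904 -75.23521897176815
apex in -12 [289.36926769 167.9921285 ] [274.1197219  203.14289472]
apex in 12 [284.31263028 159.95089631] [262.23111282 201.91748872]
prong tip out -12 [297.01699194 174.63121563] [274.90175538 197.12906129]
prong tip out 12 [291.96836116 166.70070121] [263.33079695 195.93586241]
prong tip in -12 [294.67254611 175.32624782] [274.65322095 199.49945226]
prong tip in 12 [289.65742938 167.37057975] [263.07354325 198.30556451]
tile top -25 [293.82815204 195.03439106] [280.26742215 206.3778852 ]
tile top 25 [283.87828157 178.50621532] [257.07982781 203.98830518]
```

View pics/m6.png

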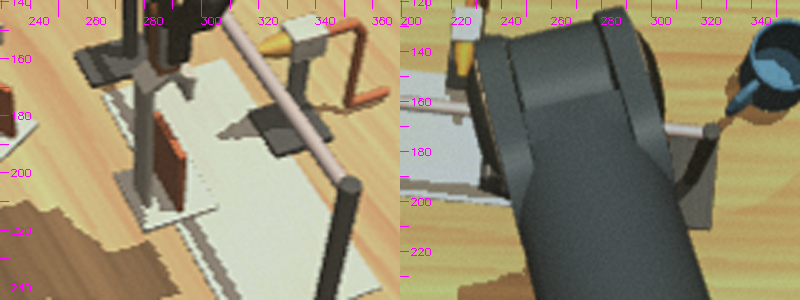

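Views: 8. The prong tip is at (296,174), against (296,175) predicted, so the hook is where I expected it in the hand. Moving in by +83.5 mm along tool z, so the rail enters below the prong.

Request:
{"fn": "send_rows", "kwargs": {"targets": [[[0, 0.5, 10], [0, 0.1, 0]], [[0, 0, 15], [0, 0, 0]], [[0, 0, 15], [0, 0, 0]], [[0, 0, 15], [0, 0, 0]], [[0, 0, 15], [0, 0, 0]], [[0, 0, 9], [0, 0, 0]], [[0, 0, 4.5], [0, 0, 0]], [[0, 0, 0], [0, 0, 0]], [[0, 0, 0], [0, 0, 0]], [[0, 0, 0], [0, 0, 0]]]}}

```text
t: 8.15
tcp_pos: [637.4, 37.4, 260.5]
eef_rot: [-1.17, 1.268, -1.268]
ft_force: [-0.0, 0.1, -2.9]
finger_gap: 0.2
```

```bash
cat >> h.py <<'E'
mid=np.array([643.3,113.1,200]);th=np.arctan2(29.7,369.1);ux=np.array([np.cos(th),-np.sin(th),0]);uy=np.array([np.sin(th),np.cos(th),0])
def rail():
    p=np.array(readout.get_obs()["tcp_pos"]); print("rail x,y,z",(p-mid)@ux,(p-mid)@uy,p[2]-200)
E
python3 - <<'E'
from h import *
plan(mid-75*uy+[0,0,23],-4.6); rail()
s=eyes.capture("side");save(s,"s5")
cv2.imwrite("pics/m7.png",cv2.resize(panel(s,270,130,100,0),(640,480)))
E
```

```text
t 8.15 tcp [637.4  37.4 260.5] yaw -4.62 down [-0. -0. -1.] F [-0.   0.1 -2.9] gap 0.2
tool delta [-0.9 37.5 -0.1] rows@40 0.9365373833963385 turn y -0.02
rail x,y,z 0.1526368426744624 -75.94238318895648 60.461651062970304
```

View pics/m7.png

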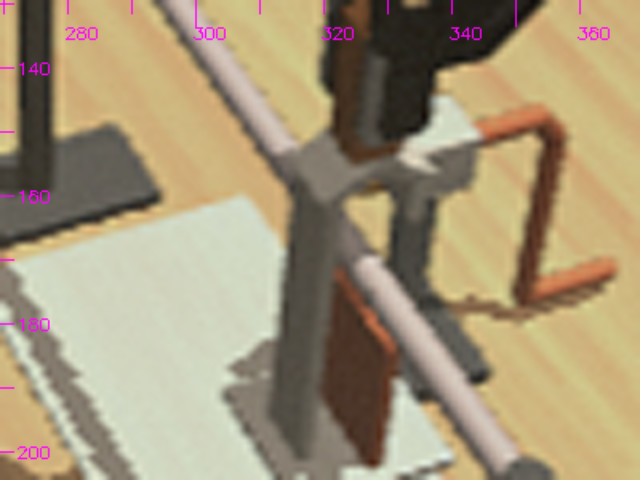

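Views: 9. The rail runs through the gap, between the strap (315,165) and the prong (340,158), above the tile top. No contact force yet. Lowering.

Request:
{"fn": "send_rows", "kwargs": {"targets": [[[0, 8, 0], [0, 0, 0]], [[0, 8, 0], [0, 0, 0]], [[0, 7, 0], [0, 0, 0]], [[0, 5, 0], [0, 0, 0]], [[0, 4, 0], [0, 0, 0]], [[0, 2, 0], [0, 0, 0]], [[0, 0, 0], [0, 0, 0]], [[0, 0, 0], [0, 0, 0]]]}}

```text
t: 9.0
tcp_pos: [638.1, 37.3, 226.6]
eef_rot: [-1.169, 1.268, -1.269]
ft_force: [0.7, -0.5, -1.8]
finger_gap: 0.202
```

Request:
{"fn": "send_rows", "kwargs": {"targets": [[[0, 1.5, 0], [0, 0, 0]], [[0, 1, 0], [0, 0, 0]], [[0, 0, 0], [0, 0, 0]], [[0, 0, 0], [0, 0, 0]]]}}

```text
t: 9.4
tcp_pos: [637.9, 37.2, 223.8]
eef_rot: [-1.17, 1.269, -1.269]
ft_force: [0.2, -0.1, -2.1]
finger_gap: 0.202
```

Request:
{"fn": "send_rows", "kwargs": {"targets": [[[0, 1, 0], [0, 0, 0]], [[0, 0, 0], [0, 0, 0]], [[0, 0, 0], [0, 0, 0]]]}}

```text
t: 9.7
tcp_pos: [638.3, 37.2, 223.2]
eef_rot: [-1.169, 1.268, -1.269]
ft_force: [-0.0, 0.3, -1.1]
finger_gap: 0.203
```

Request:
{"fn": "send_rows", "kwargs": {"targets": [[[0, 1, 0], [0, 0, 0]], [[0, 0, 0], [0, 0, 0]], [[0, 0, 0], [0, 0, 0]]]}}

```text
t: 10.0
tcp_pos: [638.7, 37.3, 222.8]
eef_rot: [-1.168, 1.267, -1.27]
ft_force: [1.6, -0.4, 4.0]
finger_gap: 0.202
```

Contact at TCP z≈223, as predicted (207 + 16). I'll ease up 1 mm and slide left along the rail.

Request:
{"fn": "send_rows", "kwargs": {"targets": [[[0, -1.2, 0.7], [0, 0, 0]], [[-5, 0, 0], [0, 0, 0]], [[-10, 0, 0], [0, 0, 0]], [[-10, 0, 0], [0, 0, 0]], [[-10, 0, 0], [0, 0, 0]], [[-10, 0, 0], [0, 0, 0]], [[-5, 0, 0], [0, 0, 0]], [[0, 0, 0], [0, 0, 0]], [[0, 0, 0], [0, 0, 0]]]}}

```text
t: 10.9
tcp_pos: [642.5, 88.5, 223.0]
eef_rot: [-1.169, 1.269, -1.266]
ft_force: [1.8, 1.5, 1.0]
finger_gap: 0.2
```

Request:
{"fn": "send_rows", "kwargs": {"targets": [[[-5, 0, 0], [0, 0, 0]], [[-10, 0, 0], [0, 0, 0]], [[-10, 0, 0], [0, 0, 0]], [[-10, 0, 0], [0, 0, 0]], [[-10, 0, 0], [0, 0, 0]], [[-10, 0, 0], [0, 0, 0]], [[-5, 0, 0], [0, 0, 0]], [[0, 0, 0], [0, 0, 0]], [[0, 0, 0], [0, 0, 0]]]}}

```text
t: 11.8
tcp_pos: [647.3, 147.6, 222.9]
eef_rot: [-1.17, 1.269, -1.267]
ft_force: [0.1, 0.6, -1.2]
finger_gap: 0.202
```

Run:
```python
from h import *
plan(mid+41.5*uy+[0,0,23],-4.6); rail()
s=eyes.capture("side");t=eyes.capture("top");save(s,"s6");save(t,"t6")
cv2.imwrite("pics/m8.png",mont([panel(s,250,100,120,0),panel(t,180,90,140,0)]))
```

```text
t 11.8 tcp [647.3 147.6 222.9] yaw -4.61 down [-0.     0.001 -1.   ] F [ 0.1  0.6 -1.2] gap 0.202
tool delta [-6.8 -0.1 -1.2] rows@40 0.16968995741786416 turn y -0.01
rail x,y,z 1.1702685645804072 34.71225151069242 22.89254349436041
```

View pics/m8.png

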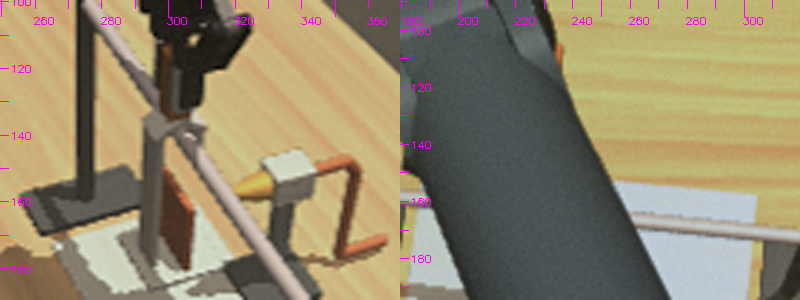

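Views: 10. The carrier hangs on the rail at side (297,135), just short of the nozzle axis. Moving 6.5 mm more, then letting go.

Request:
{"fn": "send_rows", "kwargs": {"targets": [[[-3, 0, -0.5], [0, 0, 0]], [[-3.5, 0, 0], [0, 0, 0]], [[0, 0.5, 0], [0, 0, 0]], [[0, 0, 0], [0, 0, 0]], [[0, 0, 0], [0, 0, 0]], [[0, 0, 0], [0, 0, 0]]]}}

```text
t: 12.5
tcp_pos: [647.7, 153.6, 222.9]
eef_rot: [-1.169, 1.268, -1.269]
ft_force: [0.8, -0.0, 1.6]
finger_gap: 0.197
```

Request:
{"fn": "send_rows", "kwargs": {"targets": [[[0, 0, 0], [0, 0, 0]], [[0, 0, 0], [0, 0, 0]], [[0, 0, 0], [0, 0, 0]], [[0, 0, 0], [0, 0, 0]], [[0, 0, 0], [0, 0, 0]], [[0, 0, 0], [0, 0, 0]], [[0, 0, 0], [0, 0, 0]], [[0, 0, 0], [0, 0, 0]]], "hand": 1}}

```text
t: 13.3
tcp_pos: [647.5, 153.3, 222.5]
eef_rot: [-1.17, 1.269, -1.269]
ft_force: [1.0, -0.1, -0.1]
finger_gap: 0.996
```

Request:
{"fn": "send_rows", "kwargs": {"targets": [[[0, -8, 0], [0, 0, 0]], [[0, -15, 0], [0, 0, 0]], [[0, -20, 0], [0, 0, 0]], [[0, -20, 0], [0, 0, 0]], [[0, -20, 0], [0, 0, 0]], [[0, -15, -20], [0, 0, 0]], [[20, 0, -30], [0, 0, 0]], [[30, 0, -30], [0, 0, 0]], [[30, 0, -30], [0, 0, 0]], [[30, 0, -20], [0, 0, 0]]]}}

```text
t: 14.3
tcp_pos: [507.3, 53.9, 322.2]
eef_rot: [-1.169, 1.266, -1.269]
ft_force: [1.7, 0.2, 0.0]
finger_gap: 1.001
```

Request:
{"fn": "send_rows", "kwargs": {"targets": [[[40, 0, -5], [0, 0, 0]], [[40, 0, -5], [0, 0, 0]], [[40, 0, 0], [0, 0, 0]], [[40, 0, 0], [0, 0, 0]], [[40, 0, 0], [0, 0, 0]], [[40, 0, 0], [0, 0, 0]], [[0, 0, 0], [0, 0, 0]], [[0, 0, 0], [0, 0, 0]]]}}

```text
t: 15.1
tcp_pos: [479.8, -184.8, 321.7]
eef_rot: [-1.167, 1.269, -1.271]
ft_force: [-0.2, 0.5, 0.2]
finger_gap: 1.0
```

Run:
```python
from h import *
plan((500,-200,330)); rail()
s=eyes.capture("side");t=eyes.capture("top");save(s,"s7");save(t,"t7")
cv2.imwrite("pics/m9.png",mont([panel(s,250,100,100,0),panel(t,190,110,80,0),panel(s,330,320,120,0),panel(t,370,170,100,0)]))
for n in(0,): 
  for y in(-11,11): print("grip top -9x",y,proj(s,mid+41*uy+y*uy+[0,0,60]),proj(t,mid+41*uy+[0,0,60]))
for zz,dx in((10,-38),):print()
```

```text
t 15.1 tcp [ 479.8 -184.8  321.7] yaw -4.75 down [ 0.002 -0.    -1.   ] F [-0.2  0.5  0.2] gap 1.0
tool delta [13.5 -8.2 21.4] rows@40 0.5350817561484269 turn y None
rail x,y,z -139.0773177510769 -310.0083337501862 121.7305847466032
grip top -9x -11 [303.46170739 115.92029719] [214.73986896 154.39292826]
grip top -9x 11 [299.03635719 110.01566885] [214.73986896 154.39292826]
```

View pics/m9.png

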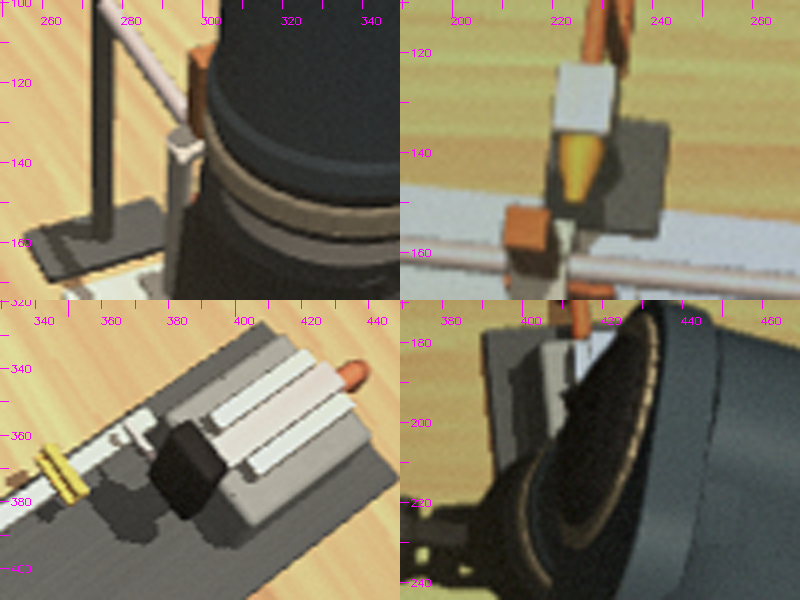

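Views: 11. The carrier hangs free on the rail. Its grip top is centred at top (215,154.5), against (214.7,154.4) predicted for the nozzle centre line. Now I'll locate the slide handle, pointer and clip numerically.

Run:
```python
from h import *
np.set_printoptions(precision=1,suppress=True)
s,t=load("side0"),load("top0")
a=np.radians(4.7);vx=np.array([np.cos(a),np.sin(a),0]);vy=np.array([-np.sin(a),np.cos(a),0])
ptr=onz(t,(412,225),68); cl=onz(t,(408.2,243.1),57)
print("ptr",ptr,"clip",cl,"sep along x",(ptr-cl)@vx)
# grey levels near pointer/clip/handle
g=cv2.cvtColor(t["color"],cv2.COLOR_BGR2GRAY); print(g[214:232,405:442])
gs=cv2.cvtColor(s["color"],cv2.COLOR_BGR2GRAY); m=(gs<38).astype(np.uint8); m[:, :370]=0;m[:,402:]=0;m[:350]=0;m[390:]=0
n,l,st,ce=cv2.connectedComponentsWithStats(m); i=1+np.argmax(st[1:,4]); print("side blob",st[i],ce[i])
for y in range(352,390,3): 
  xs=np.nonzero(l[y]==i)[0]; print(y,xs.min() if len(xs) else None,xs.max() if len(xs) else None)
# predicted handle corners for guess
h0=cl+((ptr-cl)@vx)*vx-40*vy; print("handle guess",h0)
for z in(122,60):
  for dx in(-8,8):
    for dy in(-15,15):
      P=np.array([h0[0],h0[1],0])+dx*vx+dy*vy+[0,0,z]; print(z,dx,dy,proj(s,P),proj(t,P))
```

```text
ptr [ 539.8 -297.    68. ] clip [ 497.4 -290.3   57. ] sep along x 41.690118220314666
[[ 31  32  42  75 118 136 138 133 136 130 132 131 126 109  60  60 144 167
  168 168 169 169 164 111 104 103 102  96  95  95  92  68  79 128 131 129
  128]
 [ 32  34  33  57  96 106 113 109 105 103  98  99  95  90  52  48 116 171
  170 168 167 173 163  68  50  50  45  43  50  61  73  69  75 110 124 127
  124]
 [ 41  45  32  30  53  56  53  55  48  52  46  51  49  42  31  50 110 167
  168 169 170 171 165  53  26  35  45  51  66  66  70  70  76  83 127 131
  129]
 [117 119  61  30  34  31  33  32  32  28  36  23  30  31  30  48 109 169
  169 167 169 172 160  70  40  55  64  66  69  58  53  58  59  88 130 132
  133]
 [166 159  70  35  39  32  37  37  32  33  37  33  36  33  35  50 111 173
  173 166 160 115  89  44  35  36  36  41  33  34  37  30  38  81 132 134
  130]
 [168 165  96  40  40  34  36  40  40  36  35  40  41  37  38  43  91 167
  166 110  79  44  48  37  38  31  31  28  31  25  29  24  27  69 134 134
  132]
 [169 164 104  47  42  40  41  39  44  39  42  38  39  43  39  42  54 104
   83  43 
[... 1618 characters left out ...]
2]
 [166 172 164 102  45  38  42  39  40  40  41  41  37  38  36  47  73  72
   72  74  76  74  73  75  76  65  75  75  72  70  75  69  70  70  93 149
  153]]
side blob [374 357  24  29 358] [384.9 372.1]
352 None None
355 None None
358 383 388
361 380 390
364 378 393
367 377 395
370 375 397
373 375 395
376 377 394
379 379 392
382 381 390
385 384 386
388 None None
handle guess [ 542.3 -326.7   57. ]
122 -8 -15 [390.8 375.6] [438.8 224.2]
122 -8 15 [378.1 359.4] [425.8 225. ]
122 8 -15 [398.3 370.1] [438.1 217.3]
122 8 15 [385.5 354.2] [425. 218.]
60 -8 -15 [382.7 387.7] [429.9 227.6]
60 -8 15 [371.1 372.4] [417.5 228.4]
60 8 -15 [389.8 382.5] [429.1 221.1]
60 8 15 [378.1 367.4] [416.8 221.8]
```

Run:
```python
from h import *
s,t=load("side0"),load("top0")
print(readout.get_obs()["q"].round(2)); plan((542.3,-326.7,250),-85.3)
print(onz(s,(348.2,372.9),55),onz(t,(408.2,243.1),55))
np.set_printoptions(linewidth=200)
print(t["color"][236:250,398:418,0]); print(t["color"][236:250,398:418,2])
print(s["color"][362:384,338:362,0]);print(s["color"][362:384,338:362,2])
```

```text
[ 0.45  0.14 -0.19  1.78  0.03  1.22 -1.4 ]
t 15.2 tcp [ 480.2 -182.8  321.4] yaw -4.52 down [ 0.001  0.    -1.   ] F [0.7 0.  0.3] gap 0.997
tool delta [138.6  71.4  73.2] rows@40 3.465164154183544 turn y 80.78
[ 498.80840321 -293.79439314   55.        ] [ 497.63544319 -290.85515405   55.        ]
[[ 59  40  35  34  40  55  79 174 178 178 170  57  30  36  39  39  36  41  37  39]
 [ 63  40  38  36  39  54  73 174 180 179 170  75  33  38  61  62  65  62  62  61]
 [ 64  38  37  38  38  41  62 152 182 181 175  92  61  59  67  66  67  67  70  65]
 [ 67  38  35  34  39  36  63 145 181 175 174 118  70  69  57  59  66  69  71  72]
 [ 63  35  33  36  45  44  56 104 117 113 108  87  71  72  71  64  58  65  68  71]
 [ 67  42  37  31  69  70  64  76  74  75  75  72  71  70  72  68  57  69  68  70]
 [ 66  40  31  31  52  69  70  73  73  69  66  68  72  71  65  63  67  69  69  64]
 [ 64  39  36  31  37  56  62  58  57  52  52  54  54  56  48  50  53  68  71  66]
 [ 47  36  35  30  32  45  69  69  63  60  60  59  63  63  63  57  61  68  69  65]
 [ 37  35  36  35  43  63  71  70  77  82  79  65  51
[... 5183 characters left out ...]
0  50]
 [195 196 192 191 193 193 196 199 158  91 154 198 162  94 103 169 189 187 157  42  47  52  50  49]
 [192 193 191 192 194 196 179 129  79  60 146 199 196 159  86 109 143 124  83  46  51  50  49  50]
 [192 191 194 193 197 181 133  85  73  82  78 149 199 174 137 124  98  72  49  48  50  51  50  49]
 [193 193 195 187 156 108  69  49  50  71  80  97 163 186 135  93  90  89  73  46  48  49  49  49]
 [193 197 180 132  90  66  46  46  51  46  69  84  96 105  89  90  88  87  89  72  45  52  50  51]
 [196 182 127  74  56  47  49  49  44  45  47  72  92  91  87  86  86  86  92  73  50  49  51  49]
 [130  92  64  49  51  47  47  47  48  71  92  91  90  84  90  86  89  89  88  87  73  46  47  48]]
```

The ridge is at x≈499.5, which means a pull of about 39.7 mm from rest (inside the 25-50 range). I'll turn the tool by -99° so the last joint stays mid-range and the jaws lie along the pull.

Request:
{"fn": "send_rows", "kwargs": {"targets": [[[0, 0, 0], [0, -8, 0]], [[0, 0, 0], [0, -8, 0]], [[0, 0, 0], [0, -8, 0]], [[0, 0, 0], [0, -8, 0]], [[0, 0, 0], [0, -8, 0]], [[0, 0, 0], [0, -8, 0]], [[0, 0, 0], [0, -8, 0]], [[0, 0, 0], [0, -8, 0]], [[0, 0, 0], [0, -8, 0]], [[0, 0, 0], [0, -8, 0]]], "hand": 1}}

```text
t: 16.2
tcp_pos: [480.2, -182.2, 321.1]
eef_rot: [-1.562, 0.193, -0.194]
ft_force: [0.0, 0.3, -0.4]
finger_gap: 0.998
```

Request:
{"fn": "send_rows", "kwargs": {"targets": [[[0, 0, 0], [0, -8, 0]], [[0, 0, 0], [0, -8, 0]], [[0, 0, 0], [0, -3.2, 0]], [[0, 0, 0], [0, 0, 0]], [[0, 0, 0], [0, 0, 0]], [[0, 0, 0], [0, 0, 0]]]}}

```text
t: 16.8
tcp_pos: [479.8, -183.5, 320.7]
eef_rot: [-1.57, -0.063, 0.063]
ft_force: [0.5, -0.3, -0.4]
finger_gap: 1.0
```

```bash
python3 -c "
from h import *
plan((542.3,-326.7,140),94.7);print(readout.get_obs()['q'].round(2))"
```

```text
t 16.8 tcp [ 479.8 -183.5  320.7] yaw 94.58 down [ 0. -0. -1.] F [ 0.5 -0.3 -0.4] gap 1.0
tool delta [  50.8  180.8 -147.7] rows@40 4.518890800082007 turn y -0.12
[ 0.59  0.15 -0.35  1.77  0.06  1.23  0.31]
```

Request:
{"fn": "send_rows", "kwargs": {"targets": [[[8, 0, -25], [0, 0, 0]], [[10, 0, -30], [0, 0, 0]], [[10, 0, -30], [0, 0, 0]], [[10, 20, -30], [0, 0, 0]], [[10, 35, -25], [0, 0, 0]], [[2.8, 40, -7.7], [0, 0, 0]], [[0, 40, 0], [0, 0, 0]], [[0, 25, 0], [0, 0, 0]], [[0, 10, 0], [0, 0, 0]], [[0, 0, 0], [0, 0, 0]]]}}

```text
t: 17.8
tcp_pos: [541.6, -326.9, 149.3]
eef_rot: [-1.569, -0.061, 0.064]
ft_force: [0.3, -0.0, 0.7]
finger_gap: 1.001
```

Request:
{"fn": "send_rows", "kwargs": {"targets": [[[0, 0, 0], [0, 0, 0]], [[0, 0, 0], [0, 0, 0]], [[0, 0, 0], [0, 0, 0]]]}}

```text
t: 18.1
tcp_pos: [542.9, -327.8, 152.3]
eef_rot: [-1.572, -0.064, 0.06]
ft_force: [0.6, -0.1, -0.3]
finger_gap: 1.001
```

```bash
python3 -c "
from h import *
plan((542.3,-326.7,86),94.7)"
```

```text
t 18.1 tcp [ 542.9 -327.8  152.3] yaw 94.55 down [ 0.003 -0.002 -1.   ] F [ 0.6 -0.1 -0.3] gap 1.001
tool delta [-0.7 66.3  1.2] rows@40 1.6565308639226548 turn y -0.15
```

Request:
{"fn": "send_rows", "kwargs": {"targets": [[[-0.7, 10, 1], [0, 0, 0]], [[0, 15, 0], [0, 0, 0]], [[0, 15, 0], [0, 0, 0]], [[0, 15, 0], [0, 0, 0]], [[0, 8, 0], [0, 0, 0]], [[0, 3, 0], [0, 0, 0]], [[0, 0, 0], [0, 0, 0]], [[0, 0, 0], [0, 0, 0]]]}}

```text
t: 18.9
tcp_pos: [541.7, -326.7, 85.0]
eef_rot: [-1.57, -0.063, 0.062]
ft_force: [-0.1, -0.1, 0.1]
finger_gap: 1.0
```

Request:
{"fn": "send_rows", "kwargs": {"targets": [[[0, 0, 0], [0, 0, 0]], [[0, 0, 0], [0, 0, 0]], [[0, 0, 0], [0, 0, 0]], [[0, 0, 0], [0, 0, 0]], [[0, 0, 0], [0, 0, 0]], [[0, 0, 0], [0, 0, 0]], [[0, 0, 0], [0, 0, 0]], [[0, 0, 0], [0, 0, 0]], [[0, 0, 0], [0, 0, 0]], [[0, 0, 0], [0, 0, 0]]], "hand": -1}}

```text
t: 19.9
tcp_pos: [542.0, -326.5, 84.9]
eef_rot: [-1.57, -0.064, 0.062]
ft_force: [3.4, -0.6, 1.4]
finger_gap: 0.18
```

```bash
python3 -c "
from h import *
a=np.radians(4.7)
plan((542.3-39.7*np.cos(a),-326.7-39.7*np.sin(a),86),94.7)"
```

```text
t 19.9 tcp [ 542.  -326.5   84.9] yaw 94.57 down [ 0.002 -0.    -1.   ] F [ 3.4 -0.6  1.4] gap 0.18
tool delta [-39.4  -1.1  -0.4] rows@40 0.9847233645272213 turn y -0.13
```

The handle is gripped (gap ≈ 15.5 mm). Pulling.

Request:
{"fn": "send_rows", "kwargs": {"targets": [[[-4, 0, 0], [0, 0, 0]], [[-6, 0, 0], [0, 0, 0]], [[-6, 0, 0], [0, 0, 0]], [[-6, 0, 0], [0, 0, 0]], [[-6, 0, 0], [0, 0, 0]], [[-6, 0, 0], [0, 0, 0]], [[-4, 0, 0], [0, 0, 0]], [[-1.5, 0, 0], [0, 0, 0]], [[0, 0, 0], [0, 0, 0]], [[0, 0, 0], [0, 0, 0]]]}}

```text
t: 20.9
tcp_pos: [503.7, -329.6, 84.9]
eef_rot: [-1.571, -0.066, 0.06]
ft_force: [7.3, -1.2, -1.2]
finger_gap: 0.179
```

Run:
```python
from h import *
a=np.radians(4.7)
plan((542.3-39.7*np.cos(a),-326.7-39.7*np.sin(a),86),94.7)
s=eyes.capture("side");t=eyes.capture("top");save(s,"s8");save(t,"t8")
cv2.imwrite("pics/m10.png",mont([panel(s,325,340,60,0),panel(t,385,220,60,0),panel(s,250,80,140,0),panel(t,190,110,80,0)]))
```

```text
t 20.9 tcp [ 503.7 -329.6   84.9] yaw 94.59 down [ 0.004 -0.001 -1.   ] F [ 7.3 -1.2 -1.2] gap 0.179
tool delta [-1.  -1.1 -0.3] rows@40 0.02705488583123724 turn y -0.11
```

View pics/m10.png

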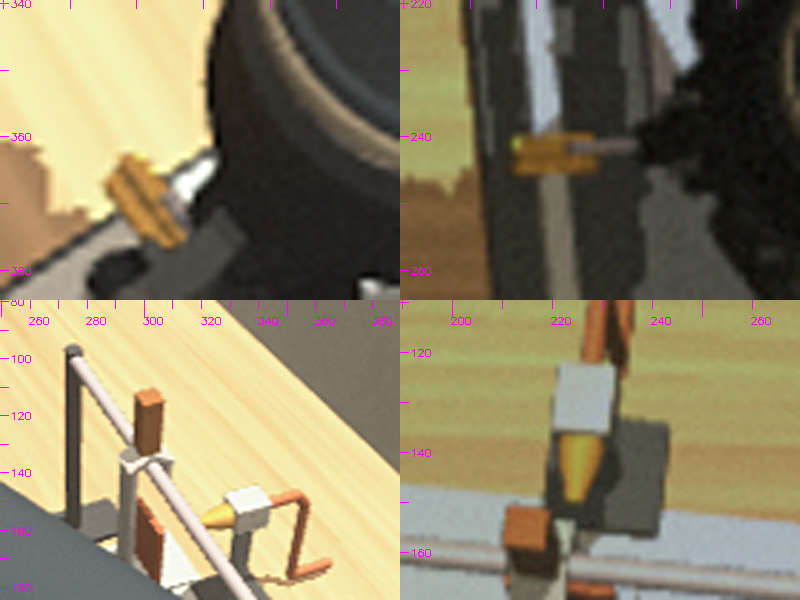

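Views: 12. The carrier still hangs in front of the nozzle. The pointer blade lies over the clip at top (413-420, ≈241.4). I'll measure the offset numerically.

Run:
```python
from h import *
np.set_printoptions(linewidth=200,precision=1,suppress=True)
s,t=load("s8"),load("t8")
print(t["color"][236:250,400:424,0]); print(t["color"][236:250,400:424,2])
for r in(241,241.5,242): print("ptr",r,onz(t,(415,r),68))
for r in(241.5,242,242.5,243): print("ridge",r,onz(t,(415,r),58))
# model rows: clip base front/back edges +-7 at z 45..55, ridge +-2 at 58, for mark x guess (at column ~408)
a=np.radians(4.7);vx=np.array([np.cos(a),np.sin(a),0]);vy=np.array([-np.sin(a),np.cos(a),0])
for X in(497,499.5,502):
  M=np.array([X,-291,0]);print(X,"base",[proj(t,M+d*vx+[0,0,z])[1] for d,z in((7,52),(-7,52),(-7,45))],"ridge",[proj(t,M+d*vx+[0,0,58])[1] for d in(2,-2)],"side base",[proj(s,M+dx*vx+dy*vy+[0,0,50]) for dx in(-7,7) for dy in(-15,15)])
```

```text
[[ 38  36  37  49  78 187 186 187 175  59  32  32  35  37  33  35  37  34  39  68  72  63  46  57]
 [ 37  35  42  55  82 180 191 180 128  49  35  34  33  41  38  32  34  34  40  71  70  64  39  35]
 [ 37  34  37  45  64 161 178 127  93  49  35  34  36  33  34  35  36  36  42  67  47  31  15  20]
 [ 40  36  36  32  61 141 124  92  86  54  31  31  30  31  33  33  36  34  31  44  26  11  11  14]
 [ 37  34  48  44  41  81  63  57  57  45  35  40  38  35  39  41  48  49  45  47  27  10  18  15]
 [ 38  31  68  39  30  37  37  35  39  38  48  75  75  77  74  78  78  76  76  75  53  13  13  15]
 [ 36  30  43  40  36  35  38  35  35  38  54  73  74  75  63  65  62  64  62  59  36  18   1  12]
 [ 37  25  28  30  34  29  32  32  33  35  39  46  38  39  32  42  44  39  45  37  23  17   7  12]
 [ 35  34  22  35  35  32  30  40  35  34  32  37  31  32  36  37  36  36  35  36  30  18  22  26]
 [ 36  28  29  33  38  35  36  42  42  35  37  36  26  31  35  37  39  35  38  34  34  35  57  68]
 [ 36  32  32  32  29  37  63  84  87  77  42  31  36  37  38  34  41  34  36  35  36  42  67  73]
 [ 41  36  
[... 2038 characters left out ...]
28730126), np.float64(244.0818117705022)] side base [array([348.3, 382.6]), array([337.7, 367.7]), array([354.6, 378.2]), array([343.9, 363.5])]
499.5 base [np.float64(239.54943131531726), np.float64(245.3456820683731), np.float64(245.60360430481967)] ridge [np.float64(241.3744122852113), np.float64(243.0389929253328)] side base [array([349.5, 381.9]), array([338.9, 367. ]), array([355.8, 377.5]), array([345.1, 362.8])]
502 base [np.float64(238.5149874080294), np.float64(244.3075412183837), np.float64(244.5716270183509)] ridge [np.float64(240.33333305160252), np.float64(241.99684646529832)] side base [array([350.7, 381.2]), array([340. , 366.4]), array([357. , 376.8]), array([346.2, 362.2])]
```

The clip edges at rows 239.7–245.6 put the ridge at x≈500.3 abreast of the pointer. The pointer is at x≈500.6, so it is about 0.3 mm off. Hold briefly, then hand in.

Request:
{"fn": "send_rows", "kwargs": {"targets": [[[0, 0, 0], [0, 0, 0]], [[0, 0, 0], [0, 0, 0]], [[0, 0, 0], [0, 0, 0]], [[0, 0, 0], [0, 0, 0]], [[0, 0, 0], [0, 0, 0]], [[0, 0, 0], [0, 0, 0]]]}}

```text
t: 21.6
tcp_pos: [503.8, -329.6, 84.9]
eef_rot: [-1.571, -0.066, 0.06]
ft_force: [7.6, -1.5, -1.3]
finger_gap: 0.174
```

Run:
```python
from h import *
plan((503,-330,85))
t=eyes.capture("top"); print("pointer rows",t["color"][238:246,416,2], "carrier change", np.abs(t["color"][145:175,205:235].astype(int)-load("t8")["color"][145:175,205:235]).mean())
print(bot.close_job())
```

```text
t 21.6 tcp [ 503.8 -329.6   84.9] yaw 94.59 down [ 0.004 -0.001 -1.   ] F [ 7.6 -1.5 -1.3] gap 0.174
tool delta [-0.8 -0.1 -0.3] rows@40 0.020357884046041042 turn y None
pointer rows [41 40 54 92 76 55 44 45] carrier change 2.317037037037037
the job is handed in; nothing more can be done
None
```

I finished the job and handed it in at about 21.7 s. The carrier hangs free on the rail at the nozzle, and the gripper is still holding the air slide at the mark. Handing in gives no verdict, so the results below are my own measurements.

I picked up the right-most of the four carriers by its grip and hooked it over the rail about 117 mm to the right of the nozzle. I slid it left along the rail, let go, then gripped the slide handle and pulled it out.

Last checks:
- **Carrier:** in the top view it sits within about 2 mm of the nozzle's centre line, against 12 mm allowed. It was not moving between the last two pictures.
- **Slide:** the pointer is about 0.3 mm from the clip's ridge, against 6 mm allowed. The wrist force reads 7.6 N, within the expected 7–10 N, and the fingers are still closed on the handle.
- **Jar, bowl and mug:** the arm's path stayed clear of all three, but I did not re-measure where they stand at the end.

Two measurements disagreed slightly:
- **Nozzle position:** the two camera rays to the nozzle mouth missed each other by 6 mm. I relied mainly on the top view, which fitted the given 53 mm distance from the rail.
- **Clip position:** my first estimate of the clip was about 2 mm off. I corrected it using the ridge's edges before pulling the slide.

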